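# Vent the display press, then raise its platen with the cam lever and hold it

## Robot

A 6-joint arm with a two-finger parallel gripper is mounted at the origin on the work surface. World frame = base frame: x ahead of the robot, y to its left, z up, the work surface at z = 0. Lengths are in m, angles in rad, forces in N, time in s.
With the tool pointing down it reaches from about 0.375 to 0.9 m from the base axis. Payload 3.1 kg.
Tool frame: the origin (TCP) lies on the centre line of the jaws, within the pads' length; the fingertips stand 22 mm ahead of it and the grasp point (between the pads) lies 3 mm ahead of it; z points along the fingers, y is the line along which they close (so a half turn about z gives the same grasp; the last joint's range is limited). The gripper opens to 85 mm and grips with 20 to 120 N. Pads are 22 mm wide; open, the fingers measure 114 mm over their backs; the gripper's body (76 mm by 85 mm) begins 54 mm behind the grasp point. The pads swing forward as they close: fully open they stand 13 mm farther back than shut.
Start: joints at [1.131, 0.527, 1.433, -0, 1.181, -0.178], TCP at [0.162, 0.604, 0.224] pointing down, gripper open.
Joint ranges: [-3.08, 3.08], [-0.75, 2.2], [0.22, 2.44], [-1.43, 4.57], [0, 2.65], [-2.85, 2.85]. Speed limits (rad/s): [2.79, 2.79, 3.14, 3.14, 3.14, 3.14].

## Interface

Orientations are given as a unit quaternion [x, y, z, w].
In Python, from station import sense, eyes, job gives the robot as it stands.
- The arm moves only by the shell command python3 -m pendant [FORCE], which reads ROWS from standard input. ROWS is a JSON object whose key "deltas" holds a list of rows, 1 to 20 of them, each of 5 numbers: dx, dy, dz in fractions of the full range, 1 being 1 m, then a turn about the tool's z in normalised numbers (1 is 2 rad), then the opening from 0.0 (shut) to 1.0 (fully open); each row is the pose to reach, as a shift and turn from the pose commanded when the command began, along the tool's axes at that moment; what a row does not reach only later rows make up. A row lasts 1/10 s, in which the tool goes at most 0.05 m and 0.15 rad, less where a joint would pass 70% of its speed; a pose out of reach is approached as far as the arm can. The fingers move at their own pace and stop on an object; FORCE is the grip in N (left out, the last holds). Time passes only in rows, so rows that do not move let the fingers close. It prints the time, the measured TCP pose, the force, the opening and the grip force at its end. Shift and turn numbers lie between -1 and 1, and a call with a number outside is refused. Input that does not fit is refused with a message, and nothing moves.
- sense(): the state, without advancing time (a new reading comes with each control period).
- eyes.snapshot(name): name is "side" or "top"; returns a dict with "pixels" (420x560x3 uint8, red, green, blue), "range_z" (420x560 float32, m along the optical axis (not along the pixel's ray), 0 where there is no reading), "fov_y" (degrees; the focal length in pixels is half the picture's height over the tangent of half this angle, whatever the lens; pixels are square), "cx", "cy" (the principal point, pixels), "R" (3x3) and "t" (3): a world point X has camera coordinates R X + t. Camera axes: x right, y down, z forward; pixel columns grow to the right and rows downward; lengths in m; the calibration is good to about 2 mm. A picture is of the moment at which its call begins.
- job.sign_off(): hands the job in; it is judged then, once.
The state is a dict: "t": time; "q": joint angles; "qd": joint speeds; "tau": joint torques, N m; "tcp_pos": TCP position; "tool_rot": TCP orientation; "force": force on the tool from outside, world axes, zero at the start; "ft_torque": the same for the moment, N m; "finger_gap": opening from 0.0 (shut) to 1.0 (fully open); "gripper_force": force on a finger pad.
Only numpy, scipy, OpenCV 4.12 (cv2) and the standard library are available. Lean on these libraries where they do the work, as an engineer would, in place of code of your own. Each camera call takes 0.05 s, during which the arm holds its last target. There are 200 camera calls.

## Task

The phone display in the vacuum press has finished bonding. First let the air in by unscrewing the ribbed cap on the press's clear canister to its stop (it is captive and stays on), then take the cam lever by its black crossbar, swing it up until the platen is at its highest (the lever stands straight up; beyond that the platen sinks again) and finish while still holding the crossbar there, since the lever springs back if let go. Leave the other things on the bench where they are.

Things in the scene. Friction and masses are not known exactly. Their poses are not given: they have to be found in the camera images.
- press: Fixed vacuum press. Grey base 220 (x) by 310 mm (y -130 to +180), 14 thick; aluminium chamber 200 x 120 mm in the middle, under the glass platen frame (top at 96 mm, 111 raised; four guide posts to 126). Origin on the bench under the chamber's centre; z up, +x away from the robot, +y towards the canister, lever on the -y side. Place varies, yaw within 0.2 rad.
- lever (a joint): Angle (rad) of the cam lever about its level axle, along the press's y. 0: level, pointing to the press's -x (to the robot), on its stop, where it starts; pi/2: straight up, platen highest; stop at 2.3, leaning back, platen lower. A spring, its weight and the platen pull it back towards 0 (about 3 N at the crossbar at the start, 2 N at the top).
- lever_axle (a point): Point on the lever's axle line, 60 mm above the bench, level with the crossbar's middle (press frame 30, -140, 60 mm); fixed to the press, same axes. The crossbar's middle moves about it on a circle of 130 mm radius in the press's x-z plane.
- handle: Lever's crossbar: round black bar, 16 mm diameter, 74 mm long along the press's y, carried at its inner end by the 8 mm thick steel lever arm, outer end free; it revolves freely on its own axis. Origin at its middle, y along the bar. Starts 60 mm above the bench, clear below; can be pinched from above, fingers closing along the press's x, and kept pinched while the tool stays pointing down.
- cap (a joint): Turn (rad) of the captive vent cap about its vertical axis: 0 screwed shut, grows anticlockwise seen from above, stop at 1.3 (fully unscrewed). It does not rise. It starts between 0 and 0.2, and stays where it is left (friction 0.06 N m).
- cap_top (a point): Centre of the cap's top, 122 mm above the bench. Ribbed round black cap, 40 mm diameter (42 over ribs), 24 mm high, white line from its centre to the press's -x at 0; below it a brass neck 28 mm in diameter, 12 mm high, then the canister's black shoulder, 69 mm diameter. Turns with the cap.
- platen (a joint): Lift (m) of the press's top platen: 0 down on the display, 0.015 at its highest; it equals 0.015 x sin(lever).
- phone: Loose phone, 150 x 72 x 8 mm, lying flat; bystander. Origin under its centre.
- phone_frame: Loose opened metal phone frame, 145 x 70 x 6 mm; bystander. Origin under its centre.
- driver: Loose grey screwdriver 150 mm long, lying; bystander.
- mug: Loose white mug, 80 mm wide, 95 mm high; bystander. Origin under its centre.
- bottle: Loose white bottle, 44 mm diameter, 100 mm high; bystander. Origin under its centre.
- tape: Loose roll of tape, 84 mm diameter, 18 mm high, lying flat; bystander. Origin under its centre.
- parts_tray: Loose clear divided tray, 100 x 140 x 22 mm; bystander. Origin under its centre.

How it is judged:
By the outcome, as a careful person would: the job done as asked, in the order asked, and still so for the second after the job is handed in, while the arm keeps its last pose, push and grip.
It also fails if it takes over 51 s, if anything falls off the work surface, if the arm or the gripper's body presses on something with over 40 N, if the wrist force passes 120 N, or if a joint passes its speed limit or range.

## Working session

There is one attempt and no reset: what is moved stays moved. The work goes in short steps, Python scripts to look and compute and a shell command to move; the robot and the scene stay as the last step left them, time stands still between calls to the robot, and variables do not carry over. Pictures are saved under pics/ and viewed, at most 10 in all, crops included, and the job is handed in when it is done.

```bash
mkdir -p pics
cat > h.py <<'E'
import numpy as np, cv2, pickle
from station import sense, eyes, job
def snap(n,tag):
    s=eyes.snapshot(n); pickle.dump(s,open(f'{tag}.pkl','wb'))
    cv2.imwrite(f'pics/{tag}.png',cv2.cvtColor(s['pixels'],cv2.COLOR_RGB2BGR)); return s
def load(tag): return pickle.load(open(f'{tag}.pkl','rb'))
def f(s): return 210/np.tan(np.radians(s['fov_y'])/2)
def ray(s,u,v):
    d=np.array([(u-s['cx'])/f(s),(v-s['cy'])/f(s),1]); R=np.array(s['R']); return -R.T@s['t'], R.T@d
def dep(s,u,v):
    c,d=ray(s,u,v); return c+d*s['range_z'][int(round(v)),int(round(u))]
def plane(s,u,v,z):
    c,d=ray(s,u,v); return c+d*(z-c[2])/d[2]
def proj(s,X):
    p=np.array(s['R'])@X+s['t']; return p[:2]/p[2]*f(s)+[s['cx'],s['cy']]
def tri(s1,p1,s2,p2):
    c1,d1=ray(s1,*p1);c2,d2=ray(s2,*p2)
    k=np.linalg.lstsq(np.c_[d1,-d2],c2-c1,rcond=None)[0]
    a=c1+k[0]*d1;b=c2+k[1]*d2; return (a+b)/2,np.linalg.norm(a-b)
E
python3 - <<'E'
from h import *
for n in('top','side'):
    s=snap(n,n+'0'); print(n,s['fov_y'],s['cx'],s['cy'],np.round(-np.array(s['R']).T@s['t'],3),np.round(s['R'],2).tolist(),(s['range_z']>0).mean())
st=sense(); print({k:np.round(v,3).tolist() for k,v in st.items()})
E
```

```text
top 48.78417714504613 277.41049276580054 206.75311026469487 [0.313 0.005 1.328] [[0.02, -1.0, -0.01], [-0.98, -0.02, -0.19], [0.19, 0.01, -0.98]] 0.9962414965986395
side 48.22897606304799 285.6604018551526 216.18188496573032 [-0.021 -0.946  0.713] [[0.87, -0.49, 0.02], [-0.22, -0.43, -0.88], [0.44, 0.76, -0.48]] 0.9959013605442177
{'t': 0.1, 'q': [1.131, 0.528, 1.434, -0.0, 1.181, -0.178], 'qd': [0.0, -0.003, -0.002, 0.002, 0.001, -0.0], 'tau': [0.0, -44.331, -17.859, -0.0, 0.004, -0.0], 'tcp_pos': [0.161, 0.603, 0.223], 'tool_rot': [0.131, 0.991, -0.001, -0.0], 'force': [-0.24, 0.851, -0.694], 'ft_torque': [-0.037, 0.005, 0.01], 'gripper_force': 0.0, 'finger_gap': 0.998}
```

View pics/top0.png

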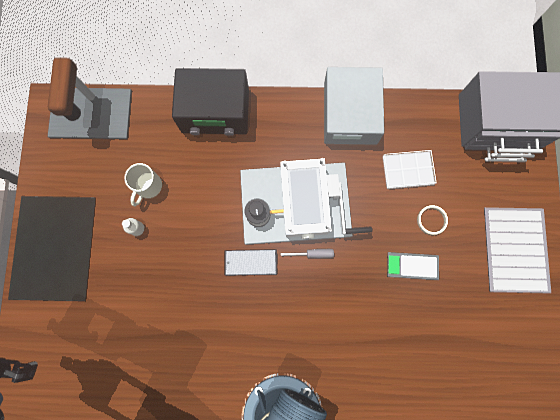

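View pics/side0.png

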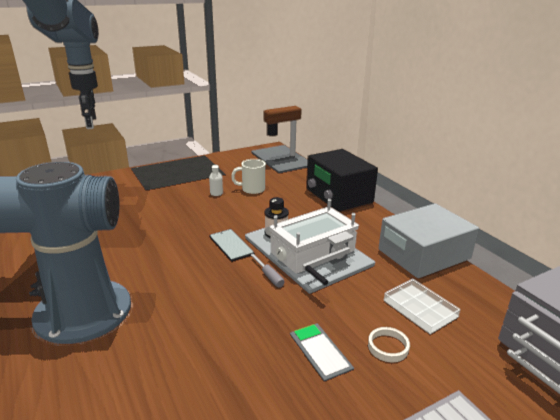

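The top view shows the cap near (258,209), the crossbar from about (345,232) to (371,230), and the screwdriver at (310,254). In the side view the cap is near (277,202) and the crossbar near (317,274). I'll enlarge both.

Run:
```python
from h import *
a=cv2.imread('pics/top0.png')[150:270,230:390]; b=cv2.imread('pics/side0.png')[180:300,230:390]
cv2.imwrite('pics/c1.png',cv2.resize(a,None,fx=5,fy=5,interpolation=cv2.INTER_CUBIC))
cv2.imwrite('pics/c2.png',cv2.resize(b,None,fx=5,fy=5,interpolation=cv2.INTER_CUBIC))
```

```text
(no output)
```

View pics/c1.png

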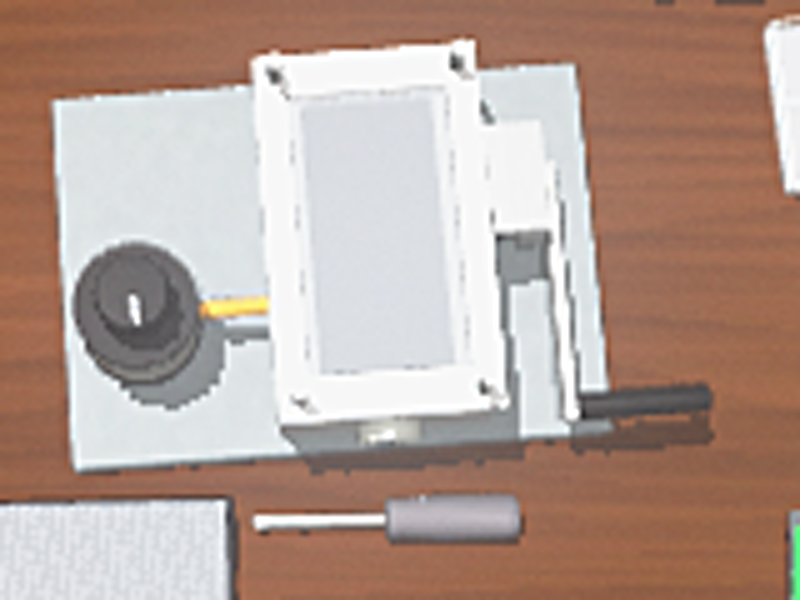

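View pics/c2.png

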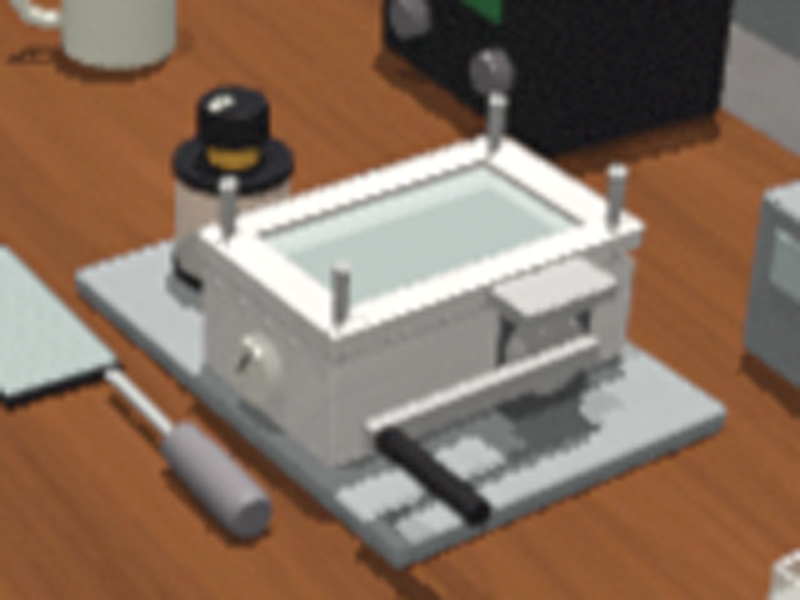

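In the enlarged top crop, the cap top is centred near (132,287) with the white line from (130,293) to (138,325). The crossbar runs (580,405)–(711,397), and the base corners are (54,100), (575,65), (76,470) and (612,430). In the side crop, the cap top is at (233,103) and the crossbar runs (388,438)–(481,510).

Run:
```python
from h import *
T=load('top0');S=load('side0')
t=lambda x,y:(230+(x+.5)/5-.5,150+(y+.5)/5-.5)
s=lambda x,y:(230+(x+.5)/5-.5,180+(y+.5)/5-.5)
for n,a,b in [('cap',(132,287),(233,103)),('mid',(646,401),(436,474)),('in',(582,405),(388,438)),('out',(711,397),(481,510))]:
    print(n,np.round(tri(T,t(*a),S,s(*b)),4) if 0 else [np.round(x,4) for x in tri(T,t(*a),S,s(*b))],np.round(dep(T,*t(*a)),4),np.round(dep(S,*s(*b)),4))
c=[plane(T,*t(*p),.014) for p in [(54,100),(575,65),(76,470),(612,430)]]
print(np.round(c,4)); 
# fit press pose to corners: press-frame (110,180),(110,-130),(-110,180),(-110,-130)
P=np.array([(.11,.18),(.11,-.13),(-.11,.18),(-.11,-.13)]);W=np.array(c)[:,:2]
p0=P.mean(0);w0=W.mean(0);A=P-p0;B=W-w0
yaw=np.arctan2((A[:,0]*B[:,1]-A[:,1]*B[:,0]).sum(),(A*B).sum())
R=np.array([[np.cos(yaw),-np.sin(yaw)],[np.sin(yaw),np.cos(yaw)]]);o=w0-R@p0
print('yaw',yaw,'o',o,'res',np.round(B-A@R.T,4).tolist(),'handle',o+R@[-.1,-.14],'axle',o+R@[.03,-.14])
# depth clouds: black cap top
for s_ in(T,S):
    v,u=np.mgrid[0:420,0:560];z=s_['range_z'];X=np.stack([(u-s_['cx'])/f(s_)*z,(v-s_['cy'])/f(s_)*z,z],-1).reshape(-1,3)
    X=(X-s_['t'])@np.array(s_['R'])
    m=(abs(X[:,2]-.122)<.006)&(np.hypot(X[:,0]-.46,X[:,1]-.055)<.06)
    q=X[m];print(len(q),q.mean(0),q.min(0),q.max(0))
    # handle
    d=(X[:,:2]-o)@R; m=(abs(d[:,1]+.14)<.034)&(abs(d[:,0]+.1)<.015)&(abs(X[:,2]-.06)<.015)
    q=X[m];print('h',len(q),q.mean(0),d[m].mean(0),d[m].min(0),d[m].max(0),q[:,2].max())
```

```text
cap [array([0.5427, 0.0795, 0.1208]), np.float64(0.0018)] [0.543  0.0789 0.1236] [0.5424 0.0808 0.1201]
mid [array([ 0.497 , -0.2027,  0.0624]), np.float64(0.002)] [ 0.4949 -0.2008  0.0709] [ 0.4945 -0.208   0.0668]
in [array([ 0.4934, -0.1671,  0.0623]), np.float64(0.0004)] [ 0.492  -0.1659  0.0707] [ 0.4893 -0.1738  0.0678]
out [array([ 0.4993, -0.2379,  0.064 ]), np.float64(0.0012)] [ 0.4987 -0.2375  0.0645] [ 0.5014 -0.236   0.0621]
[[ 0.6749  0.1348  0.014 ]
 [ 0.7017 -0.171   0.014 ]
 [ 0.4572  0.1144  0.014 ]
 [ 0.4861 -0.1906  0.014 ]]
yaw 0.09108149213879976 o [ 0.58224698 -0.05299696] res [[-0.0005, -0.0015], [-0.002, 0.0015], [0.0009, -0.0018], [0.0015, 0.0019]] handle [ 0.49539527 -0.20151221] axle [ 0.62485641 -0.18968798]<stdin>:20: RuntimeWarning: Mean of empty slice.
  ret = um.true_divide(
Traceback (most recent call last):
ValueError: zero-size array to reduction operation minimum which has no identity
```

Run:
```python
from h import *
T=load('top0');S=load('side0')
for s_ in(T,S):
    v,u=np.mgrid[0:420,0:560];z=s_['range_z'];X=np.stack([(u-s_['cx'])/f(s_)*z,(v-s_['cy'])/f(s_)*z,z],-1).reshape(-1,3)
    X=(X-s_['t'])@np.array(s_['R'])
    m=(abs(X[:,2]-.122)<.004)&(np.hypot(X[:,0]-.543,X[:,1]-.08)<.04)
    q=X[m]; print(len(q),q.mean(0),(q.min(0)+q.max(0))/2,np.ptp(q,0))
    m=(abs(X[:,2]-.065)<.012)&(abs(X[:,0]-.496)<.02)&(abs(X[:,1]+.205)<.028); q=X[m]
    print('h',len(q),q.mean(0),q.min(0),q.max(0))
# white line direction
t=lambda x,y:(230+(x+.5)/5-.5,150+(y+.5)/5-.5); a=plane(T,*t(130,293),.122);b=plane(T,*t(138,325),.122);print(a,b,'angle',np.arctan2(*(b-a)[[1,0]]))
st=sense();print(st['tool_rot'])
from scipy.spatial.transform import Rotation as Ro
print(np.round(Ro.from_quat(st['tool_rot']).as_matrix(),4))
```

```text
171 [0.5405667  0.07862959 0.12201414] [0.54082988 0.07908205 0.12210712] [0.03856017 0.03766035 0.00772927]
h 119 [ 0.49593706 -0.2048906   0.06587573] [ 0.4863719  -0.23295782  0.0541416 ] [ 0.50453142 -0.17700612  0.07315165]
89 [0.53964507 0.0757504  0.12162923] [0.54098993 0.07869896 0.12175067] [0.03949508 0.04465876 0.00737262]
h 127 [ 0.49331026 -0.20569485  0.0644829 ] [ 0.48601998 -0.23220432  0.05368854] [ 0.5058936  -0.17732396  0.07107812]
[0.54006833 0.07998812 0.122     ] [0.52292603 0.07524667 0.122     ] angle -2.871745812588904
[ 1.30519664e-01  9.91445229e-01 -9.44650439e-04 -2.87437806e-04]
[[-9.659e-01  2.588e-01 -8.000e-04]
 [ 2.588e-01  9.659e-01 -1.800e-03]
 [ 3.000e-04 -1.900e-03 -1.000e+00]]
```

The manual's scale: turns go in shares of 2 rad. Converting my numbers, 1.8 rad / 2 = 0.9.

```bash
echo '{"deltas":[[-0.02, -0.016, 0, 0.05, 1], [-0.055, -0.045, 0, 0.125, 0.9], [-0.095, -0.075, 0, 0.2, 0.8], [-0.13, -0.105, 0, 0.275, 0.8], [-0.17, -0.135, 0, 0.35, 0.8], [-0.21, -0.17, 0, 0.425, 0.8], [-0.25, -0.2, 0, 0.5, 0.8], [-0.29, -0.235, 0, 0.575, 0.8], [-0.33, -0.27, 0, 0.65, 0.8], [-0.37, -0.3, 0, 0.725, 0.8], [-0.41, -0.335, 0, 0.8, 0.8], [-0.45, -0.365, 0.01, 0.85, 0.8], [-0.48, -0.39, 0.02, 0.9, 0.8], [-0.497, -0.405, 0.02, 0.9, 0.8], [-0.502, -0.409, 0.02, 0.9, 0.8], [-0.502, -0.409, 0.02, 0.9, 0.8], [-0.502, -0.409, 0.02, 0.9, 0.8], [-0.502, -0.409, 0.02, 0.9, 0.8]]}' | python3 -m pendant 30
python3 - <<'E'
from h import *
from scipy.spatial.transform import Rotation as Ro
st=sense();M=Ro.from_quat(st['tool_rot']).as_matrix();print(np.round(M,4),st['tcp_pos'],st['q'],st['force'])
print('to cap',M.T@(np.array([.5405,.079,.1145])-st['tcp_pos']))
E
```

```text
t: 1.9
tcp_pos: [0.5396, 0.0802, 0.2043]
tool_rot: [0.857, 0.515, -0.0, -0.0]
force: [0.3, -0.3, -0.2]
finger_gap: 0.798
gripper_force: 0.0
[[ 4.697e-01  8.828e-01 -8.000e-04]
 [ 8.828e-01 -4.697e-01  3.000e-04]
 [-1.000e-04 -8.000e-04 -1.000e+00]] [0.5396238  0.08016893 0.20434045] [-5.75818451e-02  4.46644390e-01  1.65384553e+00  3.48555987e-04
  1.04188260e+00  4.31235814e-01] [ 0.26298348 -0.27275942 -0.2081654 ]
to cap [-0.00061561  0.00139755  0.08983935]
```

```bash
echo '{"deltas":[[-0.0006, 0.0014, 0.02, 0, 0.8], [-0.0006, 0.0014, 0.045, 0, 0.8], [-0.0006, 0.0014, 0.07, 0, 0.8], [-0.0006, 0.0014, 0.083, 0, 0.8], [-0.0006, 0.0014, 0.0895, 0, 0.8], [-0.0006, 0.0014, 0.0895, 0, 0.8], [-0.0006, 0.0014, 0.0895, 0, 0.3], [-0.0006, 0.0014, 0.0895, 0, 0.3], [-0.0006, 0.0014, 0.0895, 0, 0.3], [-0.0006, 0.0014, 0.0895, 0, 0.3], [-0.0006, 0.0014, 0.0895, 0, 0.3], [-0.0006, 0.0014, 0.0895, 0, 0.3], [-0.0006, 0.0014, 0.0895, 0, 0.3], [-0.0006, 0.0014, 0.0895, 0, 0.3]]}' | python3 -m pendant 30
python3 -c "from h import *;s=sense();print(s['force'],s['ft_torque'])"
```

```text
t: 3.3
tcp_pos: [0.5418, 0.0774, 0.1149]
tool_rot: [0.858, 0.514, 0.0, 0.0]
force: [-0.3, -0.2, 1.3]
finger_gap: 0.301
gripper_force: 0.8
[-0.31011177 -0.15241655  1.34309068] [-0.06826199  0.05883571 -0.02014908]
```

```bash
echo '{"deltas":[[0, 0, 0, 0, 0], [0, 0, 0, 0, 0], [0, 0, 0, 0, 0], [0, 0, 0, 0, 0], [0, 0, 0, 0, 0], [0, 0, 0, 0, 0]]}' | python3 -m pendant 30
python3 -c "
from h import *;s=sense();print(s['force'],s['ft_torque'])
snap('side','side1');a=cv2.imread('pics/side1.png')[130:250,210:370];cv2.imwrite('pics/c3.png',cv2.resize(a,None,fx=5,fy=5,interpolation=2))"
```

```text
t: 3.9
tcp_pos: [0.5419, 0.0775, 0.115]
tool_rot: [0.858, 0.514, 0.0, 0.0]
force: [-0.8, 1.2, 4.8]
finger_gap: -0.0
gripper_force: 2.6
[-0.83731934  1.22469034  4.84490046] [ 0.09268494  0.07268988 -0.01757167]
```

View pics/c3.png

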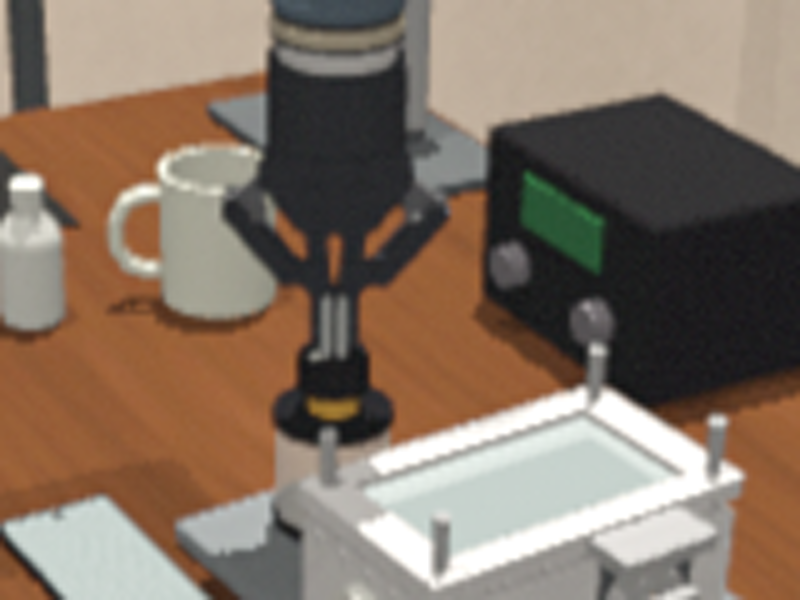

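The crop shows the fingers fully shut, ending at about (335,358) on top of the cap rather than around it. That disagrees with the reported TCP height, so I'll check it with depth.

Run:
```python
from h import *
S=load('side1');S0=load('side0')
for y in range(290,376,5):
    r=[]
    for x in (325,335,345):
        u,v=210+(x+.5)/5-.5,130+(y+.5)/5-.5
        r.append(np.round(dep(S,u,v),3).tolist())
    print(y,r, np.round(dep(S0,u,v),3).tolist())
s=sense();print(s['q'],s['tcp_pos'],proj(S,np.array(s['tcp_pos'])),proj(S,np.array(s['tcp_pos'])-[0,0,.022]))
```

```text
290 [[0.531, 0.07, 0.166], [0.54, 0.074, 0.163], [0.539, 0.063, 0.167]] [0.712, 0.373, -0.001]
295 [[0.531, 0.07, 0.163], [0.536, 0.068, 0.163], [0.541, 0.066, 0.163]] [0.707, 0.365, -0.0]
300 [[0.532, 0.072, 0.159], [0.536, 0.067, 0.16], [-0.021, -0.946, 0.713]] [0.7, 0.351, 0.003]
305 [[0.534, 0.075, 0.154], [0.536, 0.067, 0.157], [0.543, 0.068, 0.155]] [0.7, 0.351, -0.0]
310 [[0.531, 0.07, 0.154], [0.538, 0.07, 0.152], [0.543, 0.069, 0.151]] [0.693, 0.34, 0.002]
315 [[0.531, 0.069, 0.151], [0.538, 0.07, 0.15], [0.544, 0.07, 0.148]] [0.69, 0.334, 0.001]
320 [[0.531, 0.069, 0.148], [0.537, 0.069, 0.147], [0.541, 0.065, 0.148]] [0.688, 0.329, 0.0]
325 [[0.531, 0.069, 0.145], [0.537, 0.069, 0.144], [0.542, 0.067, 0.144]] [0.684, 0.322, 0.0]
330 [[0.531, 0.069, 0.142], [0.538, 0.07, 0.14], [0.544, 0.069, 0.139]] [0.679, 0.314, 0.001]
335 [[0.534, 0.074, 0.136], [0.537, 0.069, 0.137], [0.543, 0.069, 0.136]] [0.675, 0.306, 0.001]
340 [[0.533, 0.073, 0.134], [0.537, 0.068, 0.135], [0.542, 0.067, 0.135]] [0.555, 0.09, 0.121]
345 [[0.532, 0.071, 0.132], [0.538, 0.07, 0.131], [0.541, 0.065, 0.132]] [0.551, 0.082, 0.123]
350 [[0.534, 0.074, 0.127], [0.539, 0.071, 0.127], [0.548, 0.077, 0.123]] [0.547, 0.076, 0.123]
355 [[0.532, 0.071, 0.126], [0.537, 0.069, 0.126], [0.544, 0.07, 0.123]] [0.544, 0.071, 0.123]
360 [[0.533, 0.073, 0.121], [0.537, 0.068, 0.123], [0.54, 0.063, 0.124]] [0.543, 0.068, 0.122]
365 [[0.53, 0.068, 0.121], [0.534, 0.064, 0.122], [0.539, 0.061, 0.122]] [0.54, 0.062, 0.122]
370 [[0.53, 0.067, 0.119], [0.532, 0.059, 0.122], [0.538, 0.059, 0.12]] [0.538, 0.058, 0.121]
375 [[0.527, 0.062, 0.119], [0.533, 0.061, 0.118], [0.54, 0.062, 0.115]] [0.539, 0.061, 0.116]
[-6.21292419e-02  5.79540690e-01  1.72670582e+00  5.68474363e-05
  8.34747811e-01  4.28867750e-01] [0.541957   0.07751263 0.11497984] [276.58270851 202.34436373] [276.50418789 209.29484805]
```

```bash
echo '{"deltas":[[0, 0, -0.03, 0, 0], [0, 0, -0.06, 0, 0], [0, 0, -0.085, 0, 0], [0, 0, -0.085, 0, 0], [0, 0, -0.085, 0, 0]]}' | python3 -m pendant
python3 - <<'E'
from h import *
s=sense();p=np.array(s['tcp_pos']);print(p,s['force'],s['finger_gap'])
for n in('side','top'):
    S=snap(n,n+'2');S0=load(n+'0')
    v,u=np.mgrid[0:420,0:560];z=S['range_z'];X=np.stack([(u-S['cx'])/f(S)*z,(v-S['cy'])/f(S)*z,z],-1).reshape(-1,3)
    X=(X-S['t'])@np.array(S['R']);ch=(abs(z-S0['range_z'])>.02).ravel()&(z.ravel()>0)
    m=ch&(np.hypot(X[:,0]-p[0],X[:,1]-p[1])<.06)&(X[:,2]>.13)
    q=X[m];print(n,len(q),'lowest',np.round(np.sort(q[:,2])[:10],3))
    for h in np.arange(.14,.36,.02):
        k=q[abs(q[:,2]-h)<.01]
        if len(k):print(round(h,2),len(k),np.round(k.mean(0)-p,3),np.round(np.ptp(k,0),3))
    print(proj(S,p),proj(S,p-[0,0,.022]))
a=cv2.imread('pics/side2.png')[90:240,200:400];b=cv2.imread('pics/top2.png')[120:270,180:380]
cv2.imwrite('pics/c4.png',cv2.resize(np.hstack([a,b]),None,fx=2,fy=2.0,interpolation=2))
E
```

```text
t: 4.45
tcp_pos: [0.5414, 0.0775, 0.1995]
tool_rot: [0.858, 0.514, -0.0, 0.0]
force: [0.0, -0.1, -0.2]
finger_gap: -0.001
gripper_force: 0.0
[0.54144516 0.07748586 0.19946855] [ 0.03128342 -0.07950992 -0.16479201] -0.000664917855834847
side 2900 lowest [0.208 0.208 0.208 0.209 0.21  0.21  0.212 0.212 0.212 0.213]
0.2 5 [-0.006 -0.008  0.009] [0.011 0.004 0.002]
0.22 65 [-0.005 -0.008  0.022] [0.022 0.02  0.02 ]
0.24 72 [-0.005 -0.007  0.041] [0.03  0.022 0.02 ]
0.26 178 [-0.006 -0.008  0.061] [0.074 0.054 0.019]
0.28 210 [-0.006 -0.01   0.081] [0.104 0.064 0.02 ]
0.3 308 [-0.006 -0.009  0.1  ] [0.112 0.074 0.02 ]
0.32 234 [-0.006 -0.01   0.119] [0.079 0.052 0.019]
0.34 172 [-0.015 -0.025  0.143] [0.068 0.051 0.019]
[276.73508882 174.61250062] [276.65279835 182.0145045 ]
top 2883 lowest [0.212 0.222 0.261 0.315 0.316 0.321 0.323 0.323 0.331 0.332]
0.22 2 [-0.015 -0.003  0.017] [0.005 0.007 0.01 ]
0.26 1 [-0.025  0.002  0.061] [0. 0. 0.]
0.32 5 [-0.032  0.022  0.12 ] [0.003 0.006 0.008]
0.34 26 [-0.036  0.004  0.143] [0.015 0.052 0.019]
[254.86614985 201.88139247] [255.36884602 203.61265318]
```

View pics/c4.png

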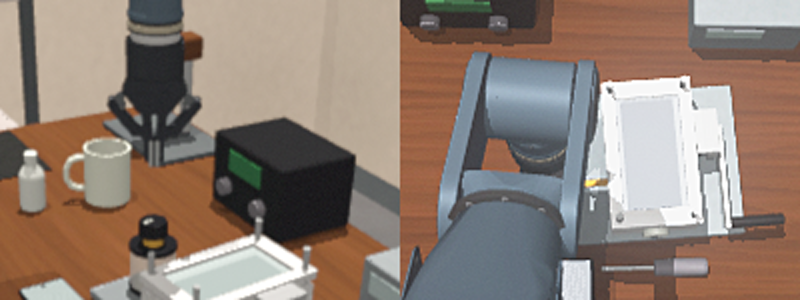

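The fingertips really stand about 8 mm above the reported TCP, so reported z reads about 30 mm low. Lateral position agrees. The cap looks undisturbed at (153,222). I'll regrasp 28 mm lower.

```bash
echo '{"deltas":[[0.001, -0.0006, 0, 0, 0.8], [0.001, -0.0006, 0, 0, 0.8], [0.001, -0.0006, 0, 0, 0.8], [0.001, -0.0006, 0.01, 0, 0.8], [0.001, -0.0006, 0.03, 0, 0.8], [0.001, -0.0006, 0.055, 0, 0.8], [0.001, -0.0006, 0.08, 0, 0.8], [0.001, -0.0006, 0.1, 0, 0.8], [0.001, -0.0006, 0.112, 0, 0.8], [0.001, -0.0006, 0.112, 0, 0.8], [0.001, -0.0006, 0.112, 0, 0], [0.001, -0.0006, 0.112, 0, 0], [0.001, -0.0006, 0.112, 0, 0], [0.001, -0.0006, 0.112, 0, 0], [0.001, -0.0006, 0.112, 0, 0], [0.001, -0.0006, 0.112, 0, 0], [0.001, -0.0006, 0.112, 0, 0], [0.001, -0.0006, 0.112, 0, 0]]}' | python3 -m pendant 40
python3 -c "from h import *;s=sense();print(s['force'],s['ft_torque'],s['q'])"
```

```text
t: 6.35
tcp_pos: [0.5425, 0.0787, 0.0888]
tool_rot: [0.858, 0.514, 0.001, 0.001]
force: [-1.2, -0.4, 5.9]
finger_gap: 0.454
gripper_force: 40.5
[-1.18090999 -0.39332275  5.86442486] [ 0.04339354  0.13237156 -0.07739058] [-5.98983340e-02  6.22460761e-01  1.74211852e+00  8.80408574e-05
  7.74702569e-01  4.31039484e-01]
```

To row units: -0.95 rad / 2 = -0.475.

```bash
echo '{"deltas":[[0, 0, 0, -0.025, 0], [0, 0, 0, -0.075, 0], [0, 0, 0, -0.125, 0], [0, 0, 0, -0.175, 0], [0, 0, 0, -0.225, 0], [0, 0, 0, -0.275, 0], [0, 0, 0, -0.325, 0], [0, 0, 0, -0.375, 0], [0, 0, 0, -0.425, 0], [0, 0, 0, -0.46, 0], [0, 0, 0, -0.475, 0], [0, 0, 0, -0.475, 0]]}' | python3 -m pendant
python3 -c "from h import *;s=sense();print(s['force'],s['ft_torque'],s['q'][5]-s['q'][0])"
echo '{"deltas":[[0, 0, 0, -0.015, 0], [0, 0, 0, -0.03, 0], [0, 0, 0, -0.045, 0], [0, 0, 0, -0.045, 0]]}' | python3 -m pendant
python3 -c "from h import *;s=sense();print(s['force'],s['ft_torque'],s['q'][5]-s['q'][0])"
```

```text
t: 7.55
tcp_pos: [0.5434, 0.0786, 0.0888]
tool_rot: [0.528, 0.849, 0.001, 0.002]
force: [2.0, 0.0, 6.0]
finger_gap: 0.457
gripper_force: 40.7
[1.96489849 0.02412012 6.01239459] [ 0.09257469 -0.08724724  0.09434971] -0.4591613651253023
t: 7.95
tcp_pos: [0.5435, 0.0787, 0.0888]
tool_rot: [0.489, 0.872, 0.001, 0.002]
force: [1.3, 0.2, 5.4]
finger_gap: 0.456
gripper_force: 40.7
[1.32741907 0.24712944 5.39484416] [ 0.1380888  -0.14201912  0.04567839] -0.5490489486311596
```

To row units: -0.03 rad / 2 = -0.015.

```bash
for i in 1; do echo '{"deltas":[[0, 0, 0, -0.015, 0], [0, 0, 0, -0.03, 0], [0, 0, 0, -0.03, 0]]}' | python3 -m pendant; python3 -c "from h import *;s=sense();print(s['force'],s['ft_torque'],s['q'][5]-s['q'][0])"; echo '{"deltas":[[0, 0, 0, -0.015, 0], [0, 0, 0, -0.03, 0], [0, 0, 0, -0.03, 0]]}' | python3 -m pendant; python3 -c "from h import *;s=sense();print(s['force'],s['ft_torque'],s['q'][5]-s['q'][0])"; done
```

```text
t: 8.25
tcp_pos: [0.5436, 0.0787, 0.0888]
tool_rot: [0.463, 0.887, 0.001, 0.002]
force: [0.8, 0.8, 5.0]
finger_gap: 0.455
gripper_force: 40.7
[0.83957929 0.81358263 5.00699389] [ 0.18267149 -0.21101326  0.06639235] -0.609090082382334
t: 8.55
tcp_pos: [0.5436, 0.0788, 0.0888]
tool_rot: [0.437, 0.9, 0.001, 0.002]
force: [1.5, 0.5, 5.4]
finger_gap: 0.459
gripper_force: 40.7
[1.54961931 0.49762399 5.39036732] [ 0.14379442 -0.17061309 -0.28826042] -0.6678384857454525
```

To row units: -0.05 rad / 2 = -0.025.

```bash
echo '{"deltas":[[0, 0, 0, -0.015, 0], [0, 0, 0, -0.025, 0], [0, 0, 0, -0.025, 0]]}' | python3 -m pendant; python3 -c "from h import *;s=sense();print(s['force'],s['ft_torque'],s['q'][5]-s['q'][0])"
```

```text
t: 8.85
tcp_pos: [0.5436, 0.0788, 0.0888]
tool_rot: [0.414, 0.91, 0.001, 0.002]
force: [1.6, 0.8, 5.9]
finger_gap: 0.454
gripper_force: 40.8
[1.55190566 0.83688351 5.88953785] [ 0.1715002  -0.28729302 -0.47348134] -0.7173287926056465
```

To row units: 0.626 rad / 2 = 0.313.

```bash
echo '{"deltas":[[0, 0, 0, 0, 0.8], [0, 0, 0, 0, 0.8], [0, 0, 0, 0, 0.8], [0, 0, 0, 0, 0.8], [0, 0, -0.01, 0, 0.8], [0, 0, -0.04, 0, 0.8], [0, 0, -0.08, 0, 0.8], [0, 0, -0.1, 0, 0.8], [-0.018, -0.022, -0.1, 0.05, 0.8], [-0.045, -0.055, -0.1, 0.1, 0.8], [-0.07, -0.088, -0.1, 0.15, 0.8], [-0.097, -0.12, -0.1, 0.2, 0.8], [-0.125, -0.152, -0.1, 0.25, 0.8], [-0.152, -0.185, -0.1, 0.3, 0.8], [-0.174, -0.212, -0.1, 0.313, 0.8], [-0.1827, -0.2224, -0.1, 0.313, 0.8], [-0.1827, -0.2224, -0.1, 0.313, 0.8], [-0.1827, -0.2224, -0.1, 0.313, 0.8]]}' | python3 -m pendant
python3 - <<'E'
from h import *
s=sense();p=np.array(s['tcp_pos']);print(p,s['force'],s['q'][0]-s['q'][5])
S=snap('side','side3');T=snap('top','top3')
a=cv2.imread('pics/side3.png')[140:320,200:380];b=cv2.imread('pics/top3.png')[150:270,230:350]
cv2.imwrite('pics/c5.png',np.hstack([cv2.resize(a,(400,400),interpolation=2),cv2.resize(b,(400,400),interpolation=2)]))
from pickle import load as L
S0=load('side0');v,u=np.mgrid[0:420,0:560];z=S['range_z'];X=np.stack([(u-S['cx'])/f(S)*z,(v-S['cy'])/f(S)*z,z],-1).reshape(-1,3)
X=(X-S['t'])@np.array(S['R']);ch=(abs(z-S0['range_z'])>.02).ravel()&(z.ravel()>0)
q=X[ch&(np.hypot(X[:,0]-p[0],X[:,1]-p[1])<.08)&(X[:,2]>.1)];print('low',np.round(np.sort(q[:,2])[:12],3))
E
```

```text
t: 10.65
tcp_pos: [0.4944, -0.2042, 0.1878]
tool_rot: [0.673, 0.739, 0.0, -0.001]
force: [-0.7, 0.6, -0.2]
finger_gap: 0.801
gripper_force: 0.0
[ 0.49440346 -0.20423492  0.18782019] [-0.68319882  0.56838788 -0.24488469] 0.09355925061614745
low [0.202 0.202 0.203 0.203 0.203 0.204 0.204 0.204 0.205 0.205 0.206 0.206]
```

View pics/c5.png

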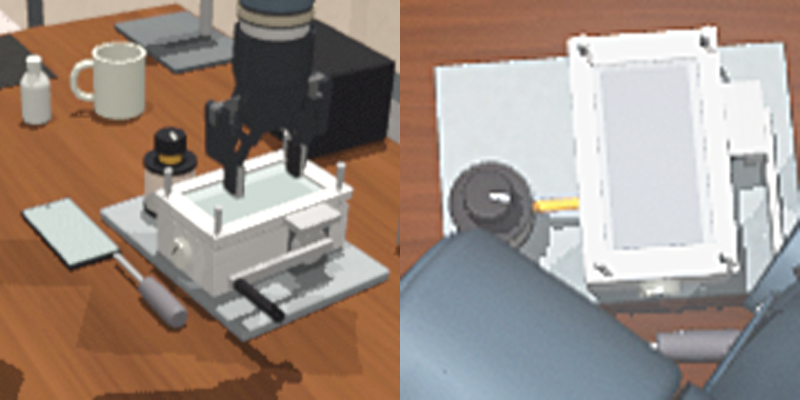

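The cap's white line now points to the press's -y, from about (490,196) to (510,201) in the right panel, which puts the cap near 1.3 rad. Together with the stop torque, that confirms it is fully unscrewed. The gripper stands above the crossbar (260,300 in the left panel), so I'll descend and pinch.

```bash
echo '{"deltas":[[-0.001, 0.0015, 0.02, 0, 0.7], [-0.001, 0.0015, 0.05, 0, 0.7], [-0.001, 0.0015, 0.085, 0, 0.7], [-0.001, 0.0015, 0.115, 0, 0.7], [-0.001, 0.0015, 0.14, 0, 0.7], [-0.001, 0.0015, 0.153, 0, 0.7], [-0.001, 0.0015, 0.155, 0, 0.7], [-0.001, 0.0015, 0.155, 0, 0.7], [-0.001, 0.0015, 0.155, 0, 0.5], [-0.001, 0.0015, 0.155, 0, 0.3], [-0.001, 0.0015, 0.155, 0, 0], [-0.001, 0.0015, 0.155, 0, 0], [-0.001, 0.0015, 0.155, 0, 0], [-0.001, 0.0015, 0.155, 0, 0], [-0.001, 0.0015, 0.155, 0, 0], [-0.001, 0.0015, 0.155, 0, 0], [-0.001, 0.0015, 0.155, 0, 0], [-0.001, 0.0015, 0.155, 0, 0]]}' | python3 -m pendant 60
python3 - <<'E'
from h import *
s=sense();print(s['force'],s['ft_torque'])
S=snap('side','side4')
a=cv2.imread('pics/side4.png')[170:310,230:390];cv2.imwrite('pics/c6.png',cv2.resize(a,None,fx=4,fy=4,interpolation=2))
E
```

```text
t: 12.55
tcp_pos: [0.4986, -0.2065, 0.0339]
tool_rot: [0.674, 0.739, 0.001, 0.003]
force: [5.1, 3.0, 0.9]
finger_gap: 0.166
gripper_force: 58.4
[5.10214611 3.04976816 0.90606187] [ 0.50475581 -0.71976491  0.0469334 ]
```

View pics/c6.png

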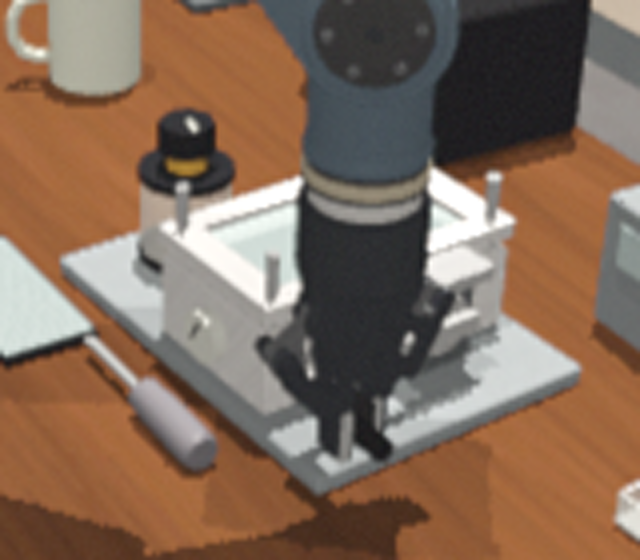

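The bar is pinched between the fingers at about (365,440) in the crop, and the cap line is unchanged. I'll swing half way and check.

```bash
echo '{"deltas":[[0, 0.001, -0.005, 0, 0], [0, 0.003, -0.0156, 0, 0], [0, 0.005, -0.0258, 0, 0], [0, 0.0083, -0.0384, 0, 0], [0, 0.0128, -0.0506, 0, 0], [0, 0.0184, -0.0623, 0, 0], [0, 0.0252, -0.0734, 0, 0], [0, 0.0331, -0.0837, 0, 0], [0, 0.0419, -0.0933, 0, 0], [0, 0.0419, -0.0933, 0, 0], [0, 0.0419, -0.0933, 0, 0]]}' | python3 -m pendant
python3 - <<'E'
from h import *
s=sense();print(s['force'],s['ft_torque'])
from scipy.spatial.transform import Rotation as Ro
print(Ro.from_quat(s['tool_rot']).as_matrix().T@(np.array(s['tcp_pos'])-[.4986,-.2065,.0339]))
E
```

```text
t: 13.7
tcp_pos: [0.5367, -0.2029, 0.1266]
tool_rot: [0.673, 0.74, -0.001, -0.0]
force: [-4.7, -4.4, 1.2]
finger_gap: 0.166
gripper_force: 59.0
[-4.71424409 -4.42515771  1.18269472] [-0.70511325  0.5029258   0.00907728]
[-0.00015935  0.03812337 -0.09273059]
```

```bash
echo '{"deltas":[[0, 0.0083, -0.0085, 0, 0], [0, 0.0189, -0.0161, 0, 0], [0, 0.0301, -0.0226, 0, 0], [0, 0.042, -0.0279, 0, 0], [0, 0.0543, -0.032, 0, 0], [0, 0.067, -0.0348, 0, 0], [0, 0.0799, -0.0364, 0, 0], [0, 0.0891, -0.0367, 0, 0], [0, 0.0891, -0.0367, 0, 0], [0, 0.0891, -0.0367, 0, 0], [0, 0.0891, -0.0367, 0, 0]]}' | python3 -m pendant
python3 - <<'E'
from h import *
s=sense();print(s['force'],s['ft_torque'])
from scipy.spatial.transform import Rotation as Ro
print(Ro.from_quat(s['tool_rot']).as_matrix().T@(np.array(s['tcp_pos'])-[.4986,-.2065,.0339]))
S=snap('side','side5');T=snap('top','top5')
a=cv2.imread('pics/side5.png')[120:300,220:400];b=cv2.imread('pics/top5.png')[150:270,280:400]
cv2.imwrite('pics/c7.png',np.hstack([cv2.resize(a,(400,400),interpolation=2),cv2.resize(b,(400,400),interpolation=2)]))
# platen frame top height, by depth
yaw=.091;R=np.array([[np.cos(yaw),-np.sin(yaw)],[np.sin(yaw),np.cos(yaw)]]);o=[.5822,-.053]
for n in('side0','side5'):
    S=load(n);v,u=np.mgrid[0:420,0:560];z=S['range_z'];X=np.stack([(u-S['cx'])/f(S)*z,(v-S['cy'])/f(S)*z,z],-1).reshape(-1,3)
    X=(X-S['t'])@np.array(S['R']);d=(X[:,:2]-o)@R
    m=(abs(d[:,0])<.07)&(abs(d[:,1])>.046)&(abs(d[:,1])<.057)&(abs(X[:,2]-.1)<.025);print(n,m.sum(),np.median(X[m,2]))
E
```

```text
t: 14.8
tcp_pos: [0.6267, -0.1948, 0.1643]
tool_rot: [0.673, 0.739, -0.0, 0.001]
force: [-1.1, -2.7, 6.2]
finger_gap: 0.165
gripper_force: 59.5
[-1.14529313 -2.669612    6.15400068] [-0.30155201  0.26207707  0.02717942]
[-0.00053032  0.12881202 -0.13026762]
side0 239 0.09554215669269789
side5 272 0.1105329010150245
```

View pics/c7.png

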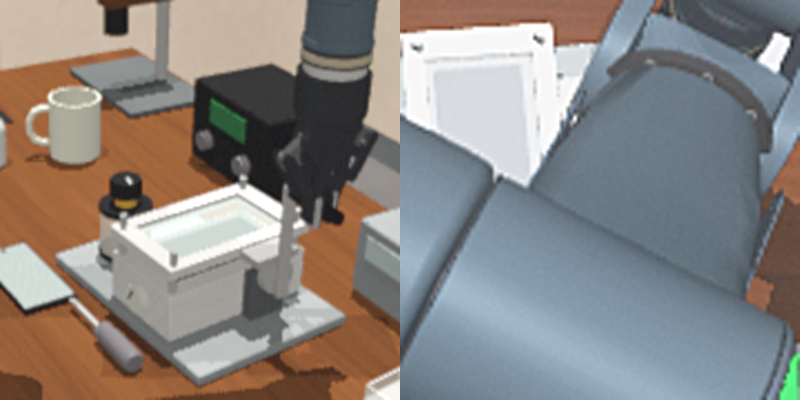

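Run:
```python
from h import *
yaw=.091;R=np.array([[np.cos(yaw),-np.sin(yaw)],[np.sin(yaw),np.cos(yaw)]]);o=[.5822,-.053]
S=load('side5');v,u=np.mgrid[0:420,0:560];z=S['range_z'];X=np.stack([(u-S['cx'])/f(S)*z,(v-S['cy'])/f(S)*z,z],-1).reshape(-1,3)
X=(X-S['t'])@np.array(S['R']);d=(X[:,:2]-o)@R
for h in np.arange(.11,.19,.01):
    m=(d[:,1]>-.117)&(d[:,1]<-.09)&(abs(d[:,0]-.03)<.025)&(abs(X[:,2]-h)<.005);q=d[m]
    if len(q):print(round(h,3),len(q),q.mean(0).round(4),q.min(0).round(3),q.max(0).round(3))
```

```text
0.11 34 [ 0.0279 -0.0978] [ 0.007 -0.105] [ 0.055 -0.09 ]
0.12 22 [ 0.0276 -0.101 ] [ 0.022 -0.105] [ 0.039 -0.093]
0.13 23 [ 0.0291 -0.1012] [ 0.022 -0.104] [ 0.037 -0.096]
0.14 21 [ 0.0275 -0.1017] [ 0.022 -0.105] [ 0.036 -0.095]
0.15 21 [ 0.028  -0.1015] [ 0.021 -0.104] [ 0.039 -0.093]
0.16 25 [ 0.0279 -0.1016] [ 0.02  -0.105] [ 0.037 -0.097]
0.17 20 [ 0.0278 -0.1018] [ 0.02  -0.105] [ 0.037 -0.097]
0.18 18 [ 0.0251 -0.1016] [ 0.018 -0.107] [ 0.034 -0.096]
```

The lever arm is upright to within about 1°, the platen is up 15 mm, and the cap is unchanged at (125,185). I'll nudge forward 1 mm, settle, and hand in.

```bash
echo '{"deltas":[[0, 0.001, 0, 0, 0], [0, 0.001, 0, 0, 0], [0, 0.001, 0, 0, 0], [0, 0.001, 0, 0, 0]]}' | python3 -m pendant && python3 -c "
from station import job;print(job.sign_off())"
```

```text
t: 15.3
tcp_pos: [0.6275, -0.1948, 0.1643]
tool_rot: [0.674, 0.739, -0.0, 0.001]
force: [-1.6, -2.0, 6.9]
finger_gap: 0.169
gripper_force: 59.6
the job is handed in; nothing more can be done
None
```

The job is handed in at 15.3 s: cap unscrewed to its stop, then the lever swung upright (within about 1°) and still gripped, platen 15 mm up; on a first try the closed fingers touched the cap's top lightly (about 5 N) because reported tool height read 30 mm low, which I corrected.

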